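Sweep checked nuts through the shuttered spout of a sorting tray into the parts bin

ROBOT

A 6-joint arm with a two-finger parallel gripper is mounted at the origin on a cart in front of the work surface, level with it; the furniture and walls round the work are solid. World frame = base frame: x ahead of the robot, y to its left, z up, the work surface at z = 0. Lengths are in mm, angles in rad, forces in N, time in s.
With the tool pointing down it reaches from about 375 to 750 mm from the base axis. Payload 9 kg.
Tool frame: the origin (TCP) lies midway between the tips of the shut fingers; the grasp point (between the pads) lies 19 mm behind it (manip.hold_point_z is the distance from the TCP to the grasp point, in mm); z points along the fingers, y is the line along which they close (so a half turn about z gives the same grasp; the last joint's range is limited). The gripper opens to 85 mm and grips with 20 to 120 N. Pads are 22 mm wide; open, the fingers measure 114 mm over their backs; the gripper's body (76 mm by 85 mm) begins 54 mm behind the grasp point. The pads swing forward as they close: fully open they stand 13 mm farther back than shut.
Start: joints at [0.914, 0.104, 0.097, 1.564, 0, 1.353], TCP at [254.921, 543.187, 231.331] pointing down, gripper open.
Joint ranges: [-2.99, 2.99], [-0.84, 1.86], [-1.1, 1.16], [-1.84, 2.11], [-1.51, 1.56], [-3.14, 3.14]. Speed limits (rad/s): [2.22, 2.22, 2.57, 3.14, 3.14, 3.14].

INTERFACE

Orientations are given as a unit quaternion [w, x, y, z].
In Python, from rig import manip, cams gives the robot as it stands. The module is installed in compiled form; this text tells all that it offers.
- The arm moves only by the tool jog_arm, never from a script. Its argument "motion" is a list of rows, each an object of numbers: "dx", "dy", "dz": the shift along the tool's x, y, z each as a share of 0.025 m, from -1 to 1; "wx", "wy", "wz": the turn, a rotation vector about the tool's x, y, z each as a share of 2 rad, from -1 to 1. In form: [{"dx": .., "dy": .., "dz": .., "wx": .., "wy": .., "wz": ..}, ...]. A call has 1 to 10 rows; each row shifts and turns the commanded pose from where the row before left it, along the tool's axes as they then stand; what a row does not reach is not made up. A row lasts 1/12 s, in which the tool goes at most 41.7 mm and 7.16 degrees, less where a joint would pass 70% of its speed; a pose out of reach is approached as far as the arm can. A call with a number of a shift or a turn outside -1 to 1 is refused whole. A call with a gripper value outside its range is refused whole. "gripper" is the opening, from 0 (shut) to 1 (fully open), set as the call begins (left out, the last holds). The fingers move at their own pace and stop on an object; the grip force is fixed at half the most. Time passes only in rows, so rows that do not move let the fingers close. It gives the time, the measured TCP pose, the force, the opening and the grip force at its end, in the units of the state.
- manip.read_state(): the state, without advancing time (a new reading comes with each control period).
- cams.get_image(name): name is "side" or "top"; returns (picture, depth): 384x512x3 uint8, blue, green, red; 384x512 float32, mm along the optical axis (not along the pixel's ray), 0 where there is no reading.
- cams.camera_info(name): a dict with "camera_matrix" (3x3 intrinsics, pixels), "dist" ([k1, k2, p1, p2, k3] as OpenCV has them; the pictures are not rectified), "rvec" (rotation vector, rad) and "tvec" (3), from world to camera coordinates, as OpenCV has them. Camera axes: x right, y down, z forward; pixel columns grow to the right and rows downward; lengths in mm; the calibration is good to about 2 mm. A picture is of the moment at which its call begins. camera_info takes no time and is no camera call.
- manip.hand_in(): hands the job in; it is judged then, once.
The state is a dict: "time_s": time; "joints": joint angles; "joint_vel": joint speeds; "joint_efforts": joint torques, N m; "position": TCP position; "orientation": TCP orientation; "ft_force": force on the tool from outside, world axes, zero at the start; "wrist_torque": the same for the moment, N m; "width": finger opening in mm; "grasp_force": force on a finger pad.
Only numpy, scipy, OpenCV 4.12 (cv2) and the standard library are available. Lean on these libraries where they do the work, as an engineer would, in place of code of your own. Each camera call takes 0.05 s, during which the arm holds its last target. There are 200 camera calls.

TASK

The three big hex nuts lying on the sheet-metal sorting tray have been checked and belong in the bin under its spout. Push the spout's shutter fully open by its thumb lug, sweep the nuts along the tray and out over the spout's lip into the bin with your fingers, then push the shutter fully closed again. Do not pick up or lift anything, and leave the bolt at the back of the tray, the bin and the things around the tray where they are.

Things in the scene. Friction and masses are not known exactly. Their poses are not given: they have to be found in the camera images.
- tray: Fixed sheet-metal sorting tray on short legs, 184 (its x) by 290 (its y) mm; origin on the bench under its centre, z up. The flat deck for the parts is 52 mm above the origin, clear inside for |x| < 89, |y| < 142 mm. A wall 26 mm high and 3 mm thick (top 78 mm above the bench) runs all round, open only at the spout's mouth in the -y end, from x = -52 to x = +32 mm.
- tray_deck (a point): Centre of the tray's deck surface, tray (0, 0, 52) mm, axes as the tray's. Two slanting cheek walls, as high as the outer wall, lead across the deck to the mouth: one from tray (x, y) = (-90, -88) to (-52, -143), the other from (90, -78) to (32, -143) mm.
- spout (a point): The middle of the spout's lip at deck height, tray (-10, -156, 52) mm, axes as the tray's. The deck is level to this lip; parts pushed over it towards -y drop into the bin. With the shutter open nothing stands in or over the mouth.
- shutter (a joint): Upright steel shutter plate, 90 mm wide, 26 mm high, 6 mm outside the tray's -y end wall. It slides along the tray's x in a guide with about 2.5 N of friction and stays where it is left. Value in m: 0 = mouth fully closed (end stop), growing towards the tray's +x, 0.088 = fully open (end stop). It may start a little ajar.
- shutter_lug (a point): Centre of the black thumb lug on top of the shutter: a block 16 (tray x) by 14 (tray y) mm, 20 mm high, centre 89 and top 99 mm above the bench; shutter, its flange under the lug and tray walls end at most 80 mm above the bench. At shutter value 0 it is at tray (-38, -156) mm. Axes as the tray's. Pushing its -x side towards +x opens, its +x side towards -x closes.
- bin: Loose open grey parts bin on the bench with its near end pushed under the spout: 130 (its x) by 110 (its y) by 40 mm high, walls 3 mm, inner floor 9 mm up (rim flange 4 mm proud outside). Origin: centre of its underside; z up. The nuts must fall into it.
- nut_1_mid (a point): Centre (8 mm above the underside) of one of the three equal steel hex nuts, 30 mm across flats, 34 mm across corners, 16 mm high, 50 g, lying flat on the tray's deck; z is its bore's axis.
- nut_2_mid (a point): Centre (8 mm above the underside) of one of the three equal steel hex nuts, 30 mm across flats, 34 mm across corners, 16 mm high, 50 g, lying flat on the tray's deck; z is its bore's axis.
- nut_3_mid (a point): Centre (8 mm above the underside) of one of the three equal steel hex nuts, 30 mm across flats, 34 mm across corners, 16 mm high, 50 g, lying flat on the tray's deck; z is its bore's axis.
- bolt: Loose steel hex bolt with a nut on it, 80 mm long (its y), 29 mm wide and 26 mm high, lying across the back (+y) end of the tray's deck; origin: centre of its underside. Not part of the batch: it stays where it lies.
- black_tape: Bystander: roll of black electrical tape lying flat on the bench beyond the tray, 62 mm diameter, 18 mm high; origin: centre of its underside.
- tape_rule: Bystander: tape measure standing on the bench left of the tray, 36 by 95 by 66 mm high; origin: centre of its underside.
- ring_spanner: Bystander: combination spanner lying flat on the bench beyond the bin, along world y, 215 mm long (its y), 44 mm wide, 8 mm high; origin: centre of its underside.

How it is judged (in metres and radians):
On the way, in this order (a step that is already met when the one before it is completed fails the run):
1. the shutter is pushed fully open (value of joint shutter above 0.081 m), for 0.1 s.
2. all three nuts are in the bin, with the shutter still open (x of nut_1_mid in the frame of bin between -0.065 and 0.065 m and y of nut_1_mid in the frame of bin between -0.055 and 0.055 m and (z of nut_1_mid in the frame of bin below 0.039 m or (z of nut_1_mid in the frame of bin below 0.055 m and y of nut_1_mid in the frame of bin below 0.012 m)) and x of nut_2_mid in the frame of bin between -0.065 and 0.065 m and y of nut_2_mid in the frame of bin between -0.055 and 0.055 m and (z of nut_2_mid in the frame of bin below 0.039 m or (z of nut_2_mid in the frame of bin below 0.055 m and y of nut_2_mid in the frame of bin below 0.012 m)) and x of nut_3_mid in the frame of bin between -0.065 and 0.065 m and y of nut_3_mid in the frame of bin between -0.055 and 0.055 m and (z of nut_3_mid in the frame of bin below 0.039 m or (z of nut_3_mid in the frame of bin below 0.055 m and y of nut_3_mid in the frame of bin below 0.012 m)) and value of joint shutter above 0.06 m), for 0.2 s.
At the end, for the whole second after the job is handed in: The shutter is closed to within 5 mm of its end stop; all three nuts lie at rest inside the bin (centres within its walls and below its rim, or up to 15 mm above it where they have piled up clear of the spout); the bolt and the bin are within 30 mm of where they were (value of joint shutter below 0.005 m and x of nut_1_mid in the frame of bin between -0.065 and 0.065 m and y of nut_1_mid in the frame of bin between -0.055 and 0.055 m and (z of nut_1_mid in the frame of bin below 0.039 m or (z of nut_1_mid in the frame of bin below 0.055 m and y of nut_1_mid in the frame of bin below 0.012 m)) and x of nut_2_mid in the frame of bin between -0.065 and 0.065 m and y of nut_2_mid in the frame of bin between -0.055 and 0.055 m and (z of nut_2_mid in the frame of bin below 0.039 m or (z of nut_2_mid in the frame of bin below 0.055 m and y of nut_2_mid in the frame of bin below 0.012 m)) and x of nut_3_mid in the frame of bin between -0.065 and 0.065 m and y of nut_3_mid in the frame of bin between -0.055 and 0.055 m and (z of nut_3_mid in the frame of bin below 0.039 m or (z of nut_3_mid in the frame of bin below 0.055 m and y of nut_3_mid in the frame of bin below 0.012 m)) and linear speed of each of nut_1, nut_2, nut_3 below 0.02 m/s and distance of each of bolt, bin from where it was at the start of the episode below 0.03 m); the robot touches nothing.
It fails at once if a nut is lifted more than 35 mm off the tray's deck (height (world z) of any of nut_1_mid, nut_2_mid, nut_3_mid above 0.095 m).
It fails at once if the bolt is moved more than 30 mm (distance of bolt from where it was at the start of the episode above 0.03 m).
It fails at once if the bin is shifted more than 30 mm (distance of bin from where it was at the start of the episode above 0.03 m).
It fails at once if the electrical tape, the tape measure or the spanner is moved more than 20 mm (distance of any of black_tape, tape_rule, ring_spanner from where it was at the start of the episode above 0.02 m).
It also fails if it takes over 58 s, if anything falls off the work surface, if the arm or the gripper's body presses on something with over 40 N, if the wrist force passes 120 N, or if a joint passes its speed limit or range.

## Working session

There is one attempt and no reset: what is moved stays moved. The work goes in short steps, Python scripts to look and compute and a tool call to move; the robot and the scene stay as the last step left them, time stands still between calls to the robot, and variables do not carry over. Pictures are saved under pics/ and viewed, at most 10 in all, crops included, and the job is handed in when it is done.

Besides the shell and the picture viewer there is one more tool, called after "Request:" as name(argument=value, ...), one argument or row to a line, values as JSON. jog_arm: Moves the arm, as the interface text tells. Shift numbers are shares of 0.025 m and turn numbers shares of 2 rad, none past 1 either way. Its arguments: {"type":"object","properties":{"motion":{"type":"array","items":{"type":"object","properties":{"dx":{"type":"number","minimum":-1,"maximum":1},"dy":{"type":"number","minimum":-1,"maximum":1},"dz":{"type":"number","minimum":-1,"maximum":1},"wx":{"type":"number","minimum":-1,"maximum":1},"wy":{"type":"number","minimum":-1,"maximum":1},"wz":{"type":"number","minimum":-1,"maximum":1}}}},"gripper":{"type":"number"}},"required":["motion"]}

```bash
mkdir -p pics; cat > h.py <<'E'
import numpy as np, cv2
from rig import manip, cams
def cam(n):
    c=cams.camera_info(n); return np.array(c["camera_matrix"],float),np.array(c["dist"],float),cv2.Rodrigues(np.array(c["rvec"],float))[0],np.array(c["tvec"],float).ravel()
def ray(n,px,z):
    K,d,R,t=cam(n); u=cv2.undistortPoints(np.array(px,float).reshape(-1,1,2),K,d).reshape(-1,2)
    D=np.c_[u,np.ones(len(u))]@R; C=-R.T@t
    return C+D*((z-C[2])/D[:,2])[:,None]
def proj(n,P):
    K,d,R,t=cam(n); return cv2.projectPoints(np.array(P,float).reshape(-1,1,3),R,t,K,d)[0].reshape(-1,2)
def cloud(n,dep):
    K,d,R,t=cam(n); h,w=dep.shape; g=np.stack(np.meshgrid(np.arange(w),np.arange(h)),-1).reshape(-1,1,2).astype(float)
    u=cv2.undistortPoints(g,K,d).reshape(-1,2); X=(np.c_[u,np.ones(len(u))]*dep.reshape(-1,1)-t)@R
    X[dep.ravel()==0]=np.nan
    return X.reshape(h,w,3)
E
python3 - <<'E'
from h import *
for n in("top","side"):
    im,d=cams.get_image(n); cv2.imwrite(f"pics/{n}0.png",im); np.save(f"{n}0.npy",cloud(n,d))
s=manip.read_state(); print(s)
E
```

```text
{'time_s': 0.1, 'joints': array([ 9.14324999e-01,  1.04634302e-01,  9.65381681e-02,  1.56391890e+00,
       -5.08559609e-06,  1.35313101e+00]), 'joint_vel': array([-8.04195473e-04, -2.67269679e-03,  1.47433465e-03,  4.91736621e-04,
        1.22494996e-03,  6.73674069e-05]), 'joint_efforts': array([ 5.13288498e-03, -5.58204174e+01,  5.04724610e+01,  1.28691219e-02,
       -3.40261613e-04,  9.00449422e-07]), 'position': array([254.69552708, 542.91647199, 230.59830798]), 'orientation': array([-2.55625952e-04,  2.17646935e-01,  9.76027377e-01, -5.53147175e-04]), 'ft_force': array([-0.35047894,  0.60567552, -0.06150194]), 'wrist_torque': array([ 0.07945493,  0.01407076, -0.02960739]), 'grasp_force': 0.0, 'width': 85.32165999210984}
```

View pics/top0.png

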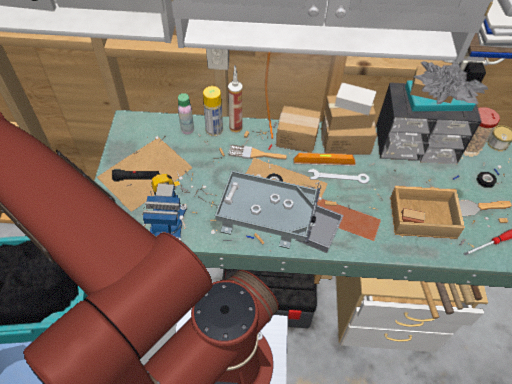

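View pics/side0.png

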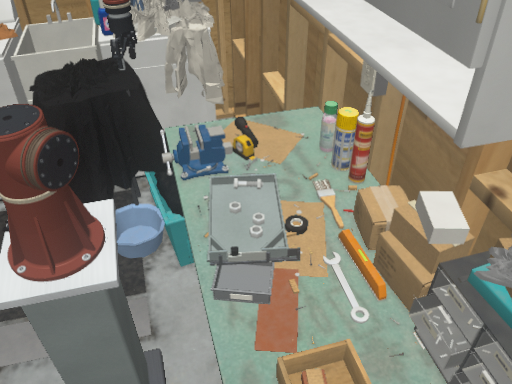

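The top view shows the tray at about (268,205) with the bin at (322,228). The side view shows the tray at (245,217), the nuts near (235,207), (258,218) and (256,231), the lug near (234,251) and the bin at (244,281).

```bash
python3 - <<'E'
import cv2,numpy as np
a=cv2.imread("pics/side0.png")[170:310,190:320]; b=cv2.imread("pics/top0.png")[165:255,205:350]
cv2.imwrite("pics/sc.png",cv2.resize(a,None,fx=4.28,fy=4.28,interpolation=cv2.INTER_CUBIC)[:600])
cv2.imwrite("pics/tc.png",cv2.resize(b,None,fx=5.5,fy=5.5,interpolation=cv2.INTER_CUBIC))
X=np.load("side0.npy")
for p in [(235,207),(258,218),(256,231),(244,195),(240,240),(234,247),(244,281),(215,180),(275,180)]: print(p,X[p[1],p[0]].round())
E
```

```text
(235, 207) [470. -58.  68.]
(258, 218) [ 521. -100.   54.]
(256, 231) [ 503. -144.   52.]
(244, 195) [510.   2.  52.]
(240, 240) [ 457. -164.   52.]
(234, 247) [ 429. -228.   99.]
(244, 281) [ 443. -256.    8.]
(215, 180) [443.  71.  67.]
(275, 180) [601.  11.  78.]
```

View pics/sc.png

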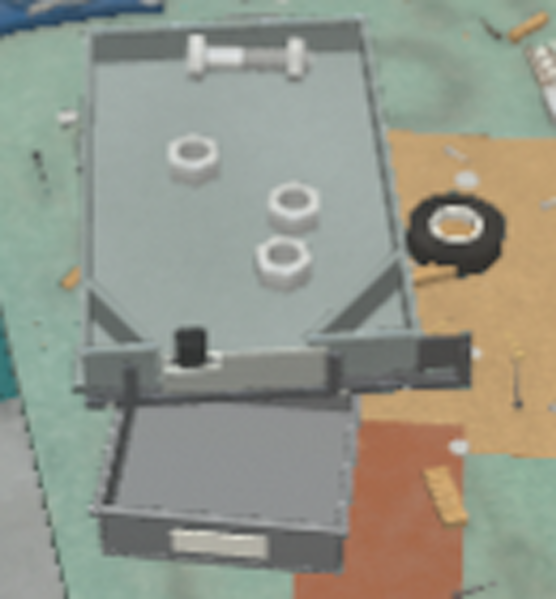

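View pics/tc.png

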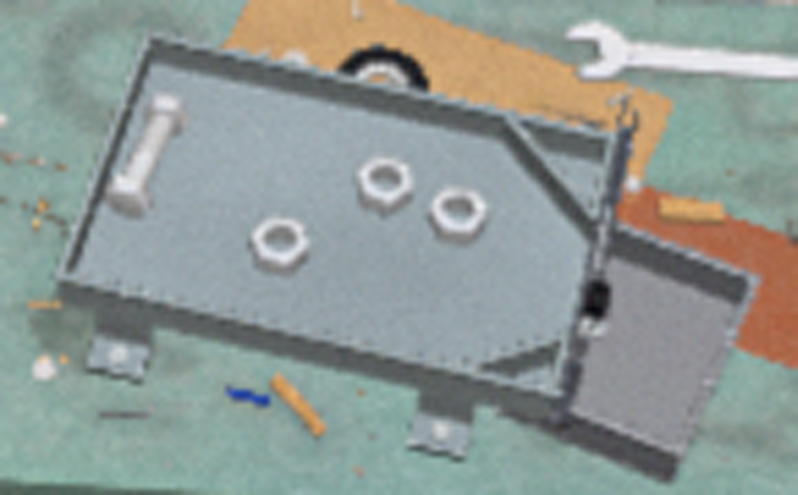

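Crops: in the top crop the tray wall-top corners are at about (152,38), (62,280), (615,133) and (558,393). The nut tops there are at (280,240), (385,180) and (459,210), and the lug at (597,297). In the side crop the corners are at (91,33), (362,21), (413,330) and (82,349). The shutter is nearly closed.

```bash
cat >> h.py <<'E'
def tf(u): return np.c_[(np.array(u)[:,0]+.5)/5.5-.5+205,(np.array(u)[:,1]+.5)/5.5-.5+165]
def sf(u): return np.c_[(np.array(u)[:,0]+.5)/4.28-.5+190,(np.array(u)[:,1]+.5)/4.28-.5+170]
def rigid(A,B):
    a=A.mean(0);b=B.mean(0);H=(A-a).T@(B-b);th=np.arctan2(H[0,1]-H[1,0],H[0,0]+H[1,1])
    R=np.array([[np.cos(th),-np.sin(th)],[np.sin(th),np.cos(th)]]);return th,R,b-R@a
E
python3 - <<'E'
from h import *
A=np.array([[92,145],[-92,145],[92,-145],[-92,-145]],float)
T=ray("top",tf([(152,38),(62,280),(615,133),(558,393)]),78)[:,:2]
S=ray("side",sf([(362,21),(91,33),(413,330),(82,349)]),78)[:,:2]
for B in(T,S,(T+S)/2):
    th,R,t=rigid(A,B);print(th,t,(B-(A@R.T+t)).round(1).tolist())
nt=ray("top",tf([(280,240),(385,180),(459,210)]),68);ns=ray("side",sf([(193,152),(295,200),(284,255)]),68)
loc=lambda P:((P[:,:2]-t)@R).round(1)
print("nuts",nt.round(),ns.round(),loc(nt),loc(ns))
# depth-based
X=np.load("side0.npy");X2=np.load("top0.npy")
for n,X in(("side",X),("top",X2)):
    L=np.full(X.shape[:2]+(2,),np.nan);L=(X[...,:2]-t)@R
    z=X[...,2]
    m=(z>64)&(z<72)&(abs(L[...,0])<80)&(abs(L[...,1])<105)
    k,lab,st,c=cv2.connectedComponentsWithStats(m.astype(np.uint8))
    for i in range(1,k):
        if st[i,4]>8: q=L[lab==i];print(n,st[i,4],q.mean(0).round(1),((q.min(0)+q.max(0))/2).round(1),X[lab==i].mean(0).round())
    m=(z>94)&(z<104)&(abs(L[...,1]+156)<25)&(abs(L[...,0])<100);print("lug",m.sum(),L[m].mean(0),((L[m].min(0)+L[m].max(0))/2))
bt=ray("top",tf([(758,278),(672,478)]),40);bs=ray("side",sf([(345,532),(95,513),(357,400)]),40)
print("bin",bt.round(),bs.round(),loc(bt),loc(bs))
E
```

```text
-0.1877953295953498 [488.47872708 -85.82154859] [[-2.5, -3.0], [0.8, -0.7], [0.9, 1.8], [0.7, 1.9]]
-0.20311119092774196 [490.60249727 -84.04778751] [[-3.6, -3.0], [2.6, -4.4], [-1.2, 4.8], [2.2, 2.6]]
-0.19539586896143604 [489.54061218 -84.93466805] [[-3.0, -3.0], [1.7, -2.6], [-0.1, 3.3], [1.4, 2.3]]
nuts [[ 469.  -49.   68.]
 [ 516. -109.   68.]
 [ 498. -153.   68.]] [[ 471.  -51.   68.]
 [ 520. -110.   68.]
 [ 501. -154.   68.]] [[-27.2  31. ]
 [ 30.3 -18.3]
 [ 21.  -65. ]] [[-24.5  30.2]
 [ 34.4 -18.5]
 [ 24.5 -65.1]]
side 66 [-25.8  30.6] [-25.2  30.7] [470. -50.  68.]
side 78 [ 31.9 -18.7] [ 31.9 -18.7] [ 517. -109.   68.]
side 75 [ 22.6 -65.8] [ 22.2 -65.3] [ 499. -154.   68.]
side 11 [ 74.4 -95.4] [ 73.4 -95.2] [ 544. -193.   68.]
lug 41 [ -30.56592415 -155.91027067] [ -30.85012251 -154.81322785]
top 38 [ 29.1 -18.9] [ 30.6 -18.1] [ 514. -109.   68.]
top 39 [ 18.9 -65.4] [ 19.5 -64.1] [ 495. -153.   67.]
top 16 [-18.   27.6] [-17.5  28.5] [477. -54.  67.]
top 19 [-34.8  34.5] [-33.7  33.4] [462. -44.  67.]
lug 22 [ -35.56569984 -154.13518686] [ -35.84502481 -154.46439051]
bin [[ 481. -331.   40.]
 [ 344. -277.   40.]] [[ 484. -333.   40.]
 [ 362. -286.   40.]
 [ 517. -248.   40.]] [[  39.5 -243.2]
 [-105.6 -216.5]] [[  42.8 -244.7]
 [ -86.2 -222.3]
 [  58.2 -154.5]]
```

```bash
cat >> h.py <<'E'
from scipy.spatial.transform import Rotation as Ro
TH=-0.195;TT=np.array([489.5,-85.]);TR=np.array([[np.cos(TH),-np.sin(TH)],[np.sin(TH),np.cos(TH)]])
def go(x,y,z):
    "tray-xy/world z target -> total shift in tool axes, mm"
    s=manip.read_state();q=s["orientation"];R=Ro.from_quat([*q[1:],q[0]]).as_matrix()
    p=np.r_[TR@[x,y]+TT,z];print("t",round(s["time_s"],2),"loc",((s["position"][:2]-TT)@TR).round(1),s["position"].round(1),"F",s["ft_force"].round(1),"w",round(s["width"],1),"tool-y ang",round(np.arctan2(R[1,1],R[0,1]),3),"joints",s["joints"].round(2))
    print("shares",((R.T@(p-s["position"]))/25).round(2))
E
echo ok
```

```text
ok
```

Request:
jog_arm(
  motion=[
    {"wz": 0.062},
    {"wz": 0.062},
    {"wz": 0.062},
    {"wz": 0.062},
    {"wz": 0.062},
    {"wz": 0.062},
    {"wz": 0.062},
    {"wz": 0.062},
    {"wz": 0.062},
    {"wz": 0.062},
  ],
  gripper=0.5,
)

```text
invalid input at $.motion[0]: expected keys dx, dy, dz, wx, wy, wz
```

```bash
python3 -c "
from h import *
go(-34,-156,200)"
```

```text
t 0.1 loc [-352.   570.5] [254.7 542.9 230.6] F [-0.4  0.6 -0.1] w 85.3 tool-y ang 1.132 joints [ 0.91  0.1   0.1   1.56 -0.    1.35]
shares [-19.36 -25.13   1.25]
```

All keys are required in every row.

Request:
jog_arm(
  motion=[
    {"dx": 0,"dy": 0,"dz": 0,"wx": 0,"wy": 0,"wz": 0.062},
    {"dx": 0,"dy": 0,"dz": 0,"wx": 0,"wy": 0,"wz": 0.062},
    {"dx": 0,"dy": 0,"dz": 0,"wx": 0,"wy": 0,"wz": 0.062},
    {"dx": 0,"dy": 0,"dz": 0,"wx": 0,"wy": 0,"wz": 0.062},
    {"dx": 0,"dy": 0,"dz": 0,"wx": 0,"wy": 0,"wz": 0.062},
    {"dx": 0,"dy": 0,"dz": 0,"wx": 0,"wy": 0,"wz": 0.062},
    {"dx": 0,"dy": 0,"dz": 0,"wx": 0,"wy": 0,"wz": 0.062},
    {"dx": 0,"dy": 0,"dz": 0,"wx": 0,"wy": 0,"wz": 0.062},
    {"dx": 0,"dy": 0,"dz": 0,"wx": 0,"wy": 0,"wz": 0.062},
    {"dx": 0,"dy": 0,"dz": 0,"wx": 0,"wy": 0,"wz": 0.062},
  ],
  gripper=0.5,
)

```text
time_s: 0.93
position: [254.8, 543.0, 230.8]
orientation: [0.0, 0.746, 0.666, -0.0]
ft_force: [0.5, -0.1, -0.3]
width: 42.5
grasp_force: 0.0
```

```bash
python3 -c "
from h import *
go(-34,-156,200)"
```

```text
t 0.93 loc [-352.   570.6] [254.8 543.  230.8] F [ 0.5 -0.1 -0.3] w 42.5 tool-y ang -0.114 joints [ 0.91  0.1   0.1   1.56 -0.    2.6 ]
shares [-30.    10.33   1.25]
```

Request:
jog_arm(
  motion=[
    {"dx": 0,"dy": 0,"dz": 0,"wx": 0,"wy": 0,"wz": 0.04},
    {"dx": -1,"dy": 1,"dz": 0,"wx": 0,"wy": 0,"wz": 0},
    {"dx": -1,"dy": 1,"dz": 0,"wx": 0,"wy": 0,"wz": 0},
    {"dx": -1,"dy": 1,"dz": 0,"wx": 0,"wy": 0,"wz": 0},
    {"dx": -1,"dy": 1,"dz": 0,"wx": 0,"wy": 0,"wz": 0},
    {"dx": -1,"dy": 1,"dz": 0,"wx": 0,"wy": 0,"wz": 0},
    {"dx": -1,"dy": 1,"dz": 0,"wx": 0,"wy": 0,"wz": 0},
    {"dx": -1,"dy": 1,"dz": 0,"wx": 0,"wy": 0,"wz": 0},
    {"dx": -1,"dy": 1,"dz": 0,"wx": 0,"wy": 0,"wz": 0},
    {"dx": -1,"dy": 1,"dz": 0,"wx": 0,"wy": 0,"wz": 0},
  ],
)

```text
time_s: 1.77
position: [434.4, 278.5, 231.1]
orientation: [-0.0, 0.77, 0.638, -0.0]
ft_force: [1.0, 0.6, 0.3]
width: 43.0
grasp_force: 0.0
```

Request:
jog_arm(
  motion=[
    {"dx": -1,"dy": 1,"dz": 0,"wx": 0,"wy": 0,"wz": 0},
    {"dx": -1,"dy": 1,"dz": 0,"wx": 0,"wy": 0,"wz": 0},
    {"dx": -1,"dy": 1,"dz": 0,"wx": 0,"wy": 0,"wz": 0},
    {"dx": -1,"dy": 0.5,"dz": 0,"wx": 0,"wy": 0,"wz": 0},
    {"dx": -1,"dy": 0,"dz": 0,"wx": 0,"wy": 0,"wz": 0},
    {"dx": -1,"dy": 0,"dz": 0,"wx": 0,"wy": 0,"wz": 0},
    {"dx": -1,"dy": 0,"dz": 0,"wx": 0,"wy": 0,"wz": 0},
    {"dx": -1,"dy": 0,"dz": 0,"wx": 0,"wy": 0,"wz": 0},
    {"dx": -1,"dy": 0,"dz": 0,"wx": 0,"wy": 0,"wz": 0},
    {"dx": -1,"dy": 0,"dz": 0,"wx": 0,"wy": 0,"wz": 0},
  ],
)

```text
time_s: 2.6
position: [472.6, 17.1, 231.0]
orientation: [-0.0, 0.77, 0.638, -0.0]
ft_force: [0.7, 0.2, -0.3]
width: 42.8
grasp_force: 0.0
```

```bash
python3 -c "
from h import *
go(-34,-156,150)"
```

```text
t 2.6 loc [-36.4  96.9] [472.6  17.1 231. ] F [ 0.7  0.2 -0.3] w 42.8 tool-y ang -0.188 joints [-0.24 -0.29 -0.27  1.59  0.    1.52]
shares [-10.12   0.03   3.24]
```

Request:
jog_arm(
  motion=[
    {"dx": -1,"dy": 0,"dz": 0.3,"wx": 0,"wy": 0,"wz": 0.003},
    {"dx": -1,"dy": 0,"dz": 0.3,"wx": 0,"wy": 0,"wz": 0},
    {"dx": -1,"dy": 0,"dz": 0.3,"wx": 0,"wy": 0,"wz": 0},
    {"dx": -1,"dy": 0,"dz": 0.3,"wx": 0,"wy": 0,"wz": 0},
    {"dx": -1,"dy": 0,"dz": 0.3,"wx": 0,"wy": 0,"wz": 0},
    {"dx": -1,"dy": 0,"dz": 0.3,"wx": 0,"wy": 0,"wz": 0},
    {"dx": -1,"dy": 0,"dz": 0.3,"wx": 0,"wy": 0,"wz": 0},
    {"dx": -1,"dy": 0,"dz": 0.3,"wx": 0,"wy": 0,"wz": 0},
    {"dx": -1,"dy": 0,"dz": 0.3,"wx": 0,"wy": 0,"wz": 0},
    {"dx": -1,"dy": 0,"dz": 0.3,"wx": 0,"wy": 0,"wz": 0},
  ],
)

```text
time_s: 3.43
position: [424.5, -228.2, 155.6]
orientation: [-0.0, 0.772, 0.635, 0.0]
ft_force: [0.9, -0.3, -0.4]
width: 42.7
grasp_force: 0.0
```

Request:
jog_arm(
  motion=[
    {"dx": 0,"dy": 0,"dz": 0,"wx": 0,"wy": 0,"wz": 0},
    {"dx": 0,"dy": 0,"dz": 0,"wx": 0,"wy": 0,"wz": 0},
    {"dx": 0,"dy": 0,"dz": 0,"wx": 0,"wy": 0,"wz": 0},
  ],
)

```text
time_s: 3.68
position: [425.0, -226.8, 156.2]
orientation: [-0.0, 0.772, 0.635, 0.0]
ft_force: [0.8, -0.4, -0.1]
width: 43.0
grasp_force: 0.0
```

```bash
python3 -c "
from h import *
go(-34,-156,82)"
```

```text
t 3.68 loc [ -35.8 -151.6] [ 425.  -226.8  156.2] F [ 0.8 -0.4 -0.1] w 43.0 tool-y ang -0.194 joints [-0.76 -0.26 -0.39  1.45  0.    1.  ]
shares [-0.18  0.07  2.97]
```

Request:
jog_arm(
  motion=[
    {"dx": -0.18,"dy": 0.07,"dz": 0.7,"wx": 0,"wy": 0,"wz": 0},
    {"dx": 0,"dy": 0,"dz": 0.7,"wx": 0,"wy": 0,"wz": 0},
    {"dx": 0,"dy": 0,"dz": 0.6,"wx": 0,"wy": 0,"wz": 0},
    {"dx": 0,"dy": 0,"dz": 0.4,"wx": 0,"wy": 0,"wz": 0},
    {"dx": 0,"dy": 0,"dz": 0.4,"wx": 0,"wy": 0,"wz": 0},
    {"dx": 0,"dy": 0,"dz": 0.16,"wx": 0,"wy": 0,"wz": 0},
    {"dx": 0,"dy": 0,"dz": 0,"wx": 0,"wy": 0,"wz": 0},
  ],
)

```text
time_s: 4.27
position: [425.8, -231.3, 81.6]
orientation: [-0.001, 0.772, 0.636, -0.0]
ft_force: [-0.1, -0.6, -0.2]
width: 42.8
grasp_force: 0.0
```

```bash
python3 -c "
from h import *
go(65,-156,82)
im,d=cams.get_image('side');im2,_=cams.get_image('top');f=lambda a:cv2.resize(a,(390,420),interpolation=cv2.INTER_CUBIC)
cv2.imwrite('pics/a1.png',np.hstack([f(im[170:310,190:320]),f(im2[165:265,255:348])]))"
```

```text
t 4.27 loc [ -34.2 -155.9] [ 425.8 -231.3   81.6] F [-0.1 -0.6 -0.2] w 42.8 tool-y ang -0.193 joints [-0.77 -0.23 -0.49  1.31  0.    1.  ]
shares [-0.01  3.97 -0.02]
```

View pics/a1.png

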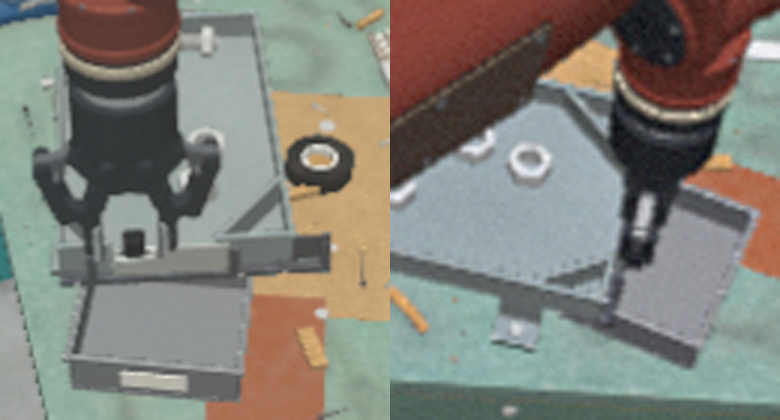

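The fingers straddle the lug (side crop: lug at (133,242), fingers at x≈100 and 170). Next I push it open.

Request:
jog_arm(
  motion=[
    {"dx": 0,"dy": 0.4,"dz": 0,"wx": 0,"wy": 0,"wz": 0},
    {"dx": 0,"dy": 0.4,"dz": 0,"wx": 0,"wy": 0,"wz": 0},
    {"dx": 0,"dy": 0.4,"dz": 0,"wx": 0,"wy": 0,"wz": 0},
    {"dx": 0,"dy": 0.4,"dz": 0,"wx": 0,"wy": 0,"wz": 0},
    {"dx": 0,"dy": 0.4,"dz": 0,"wx": 0,"wy": 0,"wz": 0},
    {"dx": 0,"dy": 0.4,"dz": 0,"wx": 0,"wy": 0,"wz": 0},
    {"dx": 0,"dy": 0.4,"dz": 0,"wx": 0,"wy": 0,"wz": 0},
    {"dx": 0,"dy": 0.4,"dz": 0,"wx": 0,"wy": 0,"wz": 0},
    {"dx": 0,"dy": 0.4,"dz": 0,"wx": 0,"wy": 0,"wz": 0},
    {"dx": 0,"dy": 0.2,"dz": 0,"wx": 0,"wy": 0,"wz": 0},
  ],
)

```text
time_s: 5.2
position: [520.0, -250.9, 83.2]
orientation: [0.001, 0.772, 0.635, -0.0]
ft_force: [-2.3, -0.5, 2.1]
width: 42.6
grasp_force: 1.3
```

Request:
jog_arm(
  motion=[
    {"dx": 0,"dy": 0.1,"dz": 0,"wx": 0,"wy": 0,"wz": 0},
    {"dx": 0,"dy": 0.1,"dz": 0,"wx": 0,"wy": 0,"wz": 0},
    {"dx": 0,"dy": 0,"dz": 0,"wx": 0,"wy": 0,"wz": 0},
    {"dx": 0,"dy": 0,"dz": 0,"wx": 0,"wy": 0,"wz": 0},
  ],
)

```text
time_s: 5.53
position: [522.1, -251.2, 82.9]
orientation: [-0.001, 0.772, 0.635, -0.002]
ft_force: [-12.9, 0.8, 8.1]
width: 43.0
grasp_force: 6.5
```

```bash
python3 -c "
from h import *
go(65,-156,82)"
```

```text
t 5.53 loc [  64.2 -156.7] [ 522.1 -251.2   82.9] F [-12.9   0.8   8.1] w 43.0 tool-y ang -0.194 joints [-0.67  0.07 -0.21  1.3  -0.    1.09]
shares [0.03 0.03 0.03]
```

Request:
jog_arm(
  motion=[
    {"dx": 0,"dy": -0.3,"dz": 0,"wx": 0,"wy": 0,"wz": 0},
    {"dx": 0,"dy": 0,"dz": -1,"wx": 0,"wy": 0,"wz": 0},
    {"dx": 0,"dy": 0,"dz": -1,"wx": 0,"wy": 0,"wz": 0},
    {"dx": 1,"dy": 0,"dz": -0.4,"wx": 0,"wy": 0,"wz": 0},
    {"dx": 1,"dy": -0.2,"dz": 0,"wx": 0,"wy": 0,"wz": 0},
    {"dx": 1,"dy": -0.2,"dz": 0,"wx": 0,"wy": 0,"wz": 0},
    {"dx": 1,"dy": -0.2,"dz": 0,"wx": 0,"wy": 0,"wz": 0},
    {"dx": 1,"dy": -0.2,"dz": 0,"wx": 0,"wy": 0,"wz": 0},
    {"dx": 1,"dy": -0.2,"dz": 0,"wx": 0,"wy": 0,"wz": 0},
    {"dx": 0.8,"dy": 0,"dz": 0,"wx": 0,"wy": 0,"wz": 0},
  ],
)

```text
time_s: 6.37
position: [524.4, -76.2, 142.7]
orientation: [0.0, 0.772, 0.636, 0.001]
ft_force: [0.6, 0.4, 0.3]
width: 43.0
grasp_force: 0.0
```

Request:
jog_arm(
  motion=[
    {"dx": 0,"dy": 0,"dz": 0,"wx": 0,"wy": 0,"wz": 0},
    {"dx": 0,"dy": 0,"dz": 0,"wx": 0,"wy": 0,"wz": 0},
    {"dx": 0,"dy": 0,"dz": 0,"wx": 0,"wy": 0,"wz": 0},
  ],
  gripper=0.2,
)

```text
time_s: 6.62
position: [525.0, -78.5, 142.5]
orientation: [0.0, 0.772, 0.635, 0.0]
ft_force: [0.3, -0.4, 0.4]
width: 17.0
grasp_force: 0.0
```

```bash
python3 -c "
from h import *
go(32,14,57)"
```

```text
t 6.62 loc [33.5 13.3] [525.  -78.5 142.5] F [ 0.3 -0.4  0.4] w 17.0 tool-y ang -0.194 joints [-0.4  -0.11 -0.27  1.4   0.    1.37]
shares [ 0.03 -0.06  3.42]
```

Request:
jog_arm(
  motion=[
    {"dx": 0.03,"dy": -0.06,"dz": 0.7,"wx": 0,"wy": 0,"wz": 0},
    {"dx": 0,"dy": 0,"dz": 0.7,"wx": 0,"wy": 0,"wz": 0},
    {"dx": 0,"dy": 0,"dz": 0.7,"wx": 0,"wy": 0,"wz": 0},
    {"dx": 0,"dy": 0,"dz": 0.5,"wx": 0,"wy": 0,"wz": 0},
    {"dx": 0,"dy": 0,"dz": 0.3,"wx": 0,"wy": 0,"wz": 0},
    {"dx": 0,"dy": 0,"dz": 0.3,"wx": 0,"wy": 0,"wz": 0},
    {"dx": 0,"dy": 0,"dz": 0.2,"wx": 0,"wy": 0,"wz": 0},
    {"dx": 0,"dy": 0,"dz": 0,"wx": 0,"wy": 0,"wz": 0},
    {"dx": 0,"dy": 0,"dz": 0,"wx": 0,"wy": 0,"wz": 0},
  ],
)

```text
time_s: 7.37
position: [523.8, -77.2, 57.6]
orientation: [0.0, 0.772, 0.635, 0.0]
ft_force: [-0.9, -0.3, -0.2]
width: 17.4
grasp_force: 0.0
```

```bash
python3 -c "
from h import *
go(32,14,57)"
```

```text
t 7.37 loc [32.2 14.3] [523.8 -77.2  57.6] F [-0.9 -0.3 -0.2] w 17.4 tool-y ang -0.194 joints [-0.39 -0.07 -0.39  1.24  0.    1.37]
shares [-0.01 -0.01  0.03]
```

Request:
jog_arm(
  motion=[
    {"dx": -0.3,"dy": 0,"dz": 0,"wx": 0,"wy": 0,"wz": 0},
    {"dx": -0.3,"dy": 0,"dz": 0,"wx": 0,"wy": 0,"wz": 0},
    {"dx": -0.3,"dy": -0.05,"dz": 0,"wx": 0,"wy": 0,"wz": 0},
    {"dx": -0.3,"dy": -0.05,"dz": 0,"wx": 0,"wy": 0,"wz": 0},
    {"dx": -0.3,"dy": -0.05,"dz": 0,"wx": 0,"wy": 0,"wz": 0},
    {"dx": -0.3,"dy": -0.05,"dz": 0,"wx": 0,"wy": 0,"wz": 0},
    {"dx": -0.3,"dy": -0.08,"dz": 0,"wx": 0,"wy": 0,"wz": 0},
    {"dx": -0.3,"dy": -0.08,"dz": 0,"wx": 0,"wy": 0,"wz": 0},
    {"dx": -0.3,"dy": -0.08,"dz": 0,"wx": 0,"wy": 0,"wz": 0},
    {"dx": -0.3,"dy": -0.08,"dz": 0,"wx": 0,"wy": 0,"wz": 0},
  ],
)

```text
time_s: 8.2
position: [496.1, -148.9, 57.4]
orientation: [-0.0, 0.772, 0.635, 0.0]
ft_force: [1.0, 2.1, 1.4]
width: 17.2
grasp_force: 1.3
```

```bash
cat >> h.py <<'E'
def nuts():
    for n in("side","top"):
        im,d=cams.get_image(n);X=cloud(n,d);L=(X[...,:2]-TT)@TR;z=X[...,2]
        m=((z>58)&(z<72)&(im.min(2)>150)&(abs(L[...,0])<86)&(L[...,1]<100)&(L[...,1]>-200)).astype(np.uint8)
        k,lab,st,c=cv2.connectedComponentsWithStats(m)
        print(n,[(int(st[i,4]),*L[lab==i].mean(0).round().astype(int).tolist()) for i in range(1,k) if st[i,4]>8])
    return im
E
python3 -c "
from h import *
nuts();go(-8,-110,57)
im,d=cams.get_image('side');im2,_=cams.get_image('top');f=lambda a:cv2.resize(a,(390,420),interpolation=cv2.INTER_CUBIC)
cv2.imwrite('pics/a2.png',np.hstack([f(im[170:310,190:320]),f(im2[165:265,255:348])]))"
```

```text
side [(180, 12, -103)]
top [(83, 9, -105), (48, -27, 31)]
t 8.3 loc [ 18.6 -61.9] [ 495.7 -149.4   57.1] F [-0.6  0.4 -1. ] w 17.0 tool-y ang -0.195 joints [-0.55 -0.1  -0.43  1.25 -0.    1.22]
shares [-1.92 -1.06  0.01]
```

View pics/a2.png

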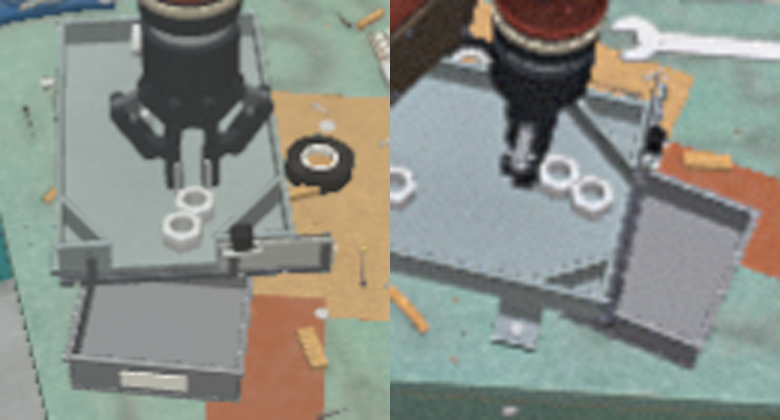

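The shutter is open and both nuts are lined up in front of the fingers, heading for the mouth (side crop (196,198), (181,228)). I keep sweeping.

Request:
jog_arm(
  motion=[
    {"dx": -0.3,"dy": -0.08,"dz": 0,"wx": 0,"wy": 0,"wz": 0},
    {"dx": -0.3,"dy": -0.08,"dz": 0,"wx": 0,"wy": 0,"wz": 0},
    {"dx": -0.3,"dy": -0.08,"dz": 0,"wx": 0,"wy": 0,"wz": 0},
    {"dx": -0.3,"dy": -0.08,"dz": 0,"wx": 0,"wy": 0,"wz": 0},
    {"dx": -0.3,"dy": -0.08,"dz": 0,"wx": 0,"wy": 0,"wz": 0},
    {"dx": -0.3,"dy": -0.08,"dz": 0,"wx": 0,"wy": 0,"wz": 0},
    {"dx": -0.3,"dy": -0.08,"dz": 0,"wx": 0,"wy": 0,"wz": 0},
    {"dx": -0.3,"dy": -0.08,"dz": 0,"wx": 0,"wy": 0,"wz": 0},
    {"dx": -0.3,"dy": -0.05,"dz": 0,"wx": 0,"wy": 0,"wz": 0},
    {"dx": -0.3,"dy": -0.05,"dz": 0,"wx": 0,"wy": 0,"wz": 0},
  ],
)

```text
time_s: 9.23
position: [463.5, -219.0, 57.3]
orientation: [0.0, 0.772, 0.635, 0.0]
ft_force: [0.2, -0.5, 0.2]
width: 17.4
grasp_force: 0.1
```

```bash
python3 -c "
from h import *
nuts();go(-8,-165,57)"
```

```text
side [(77, 1, -162)]
top [(31, -29, 28), (33, -4, -161)]
t 9.33 loc [   0.5 -136.9] [ 463.5 -219.4   57.4] F [-0.4  0.5  0.2] w 16.7 tool-y ang -0.195 joints [-0.7  -0.12 -0.44  1.25 -0.    1.07]
shares [-1.12 -0.34  0.01]
```

Request:
jog_arm(
  motion=[
    {"dx": -0.25,"dy": -0.05,"dz": 0,"wx": 0,"wy": 0,"wz": 0},
    {"dx": -0.25,"dy": -0.05,"dz": 0,"wx": 0,"wy": 0,"wz": 0},
    {"dx": -0.25,"dy": -0.05,"dz": 0,"wx": 0,"wy": 0,"wz": 0},
    {"dx": -0.2,"dy": -0.05,"dz": 0,"wx": 0,"wy": 0,"wz": 0},
    {"dx": 0,"dy": 0,"dz": 0,"wx": 0,"wy": 0,"wz": 0},
    {"dx": 0,"dy": 0,"dz": -0.5,"wx": 0,"wy": 0,"wz": 0},
    {"dx": 0,"dy": 0,"dz": -1,"wx": 0,"wy": 0,"wz": 0},
    {"dx": 0,"dy": 0,"dz": -1,"wx": 0,"wy": 0,"wz": 0},
    {"dx": 0,"dy": 0,"dz": -1,"wx": 0,"wy": 0,"wz": 0},
  ],
)

```text
time_s: 10.08
position: [454.2, -240.2, 146.7]
orientation: [-0.0, 0.772, 0.635, 0.0]
ft_force: [1.5, 0.1, -0.4]
width: 17.2
grasp_force: 0.0
```

```bash
python3 -c "
from h import *
nuts();go(-24,63,140)"
```

```text
side [(9, -36, 21)]
top [(45, -28, 31)]
t 10.18 loc [  -2.2 -160.4] [ 456.2 -241.9  150.3] F [-0.3 -0.8 -0.3] w 17.2 tool-y ang -0.194 joints [-0.74 -0.16 -0.31  1.41  0.    1.02]
shares [ 8.94 -0.86  0.38]
```

Request:
jog_arm(
  motion=[
    {"dx": 1,"dy": -0.1,"dz": 0,"wx": 0,"wy": 0,"wz": 0},
    {"dx": 1,"dy": -0.1,"dz": 0,"wx": 0,"wy": 0,"wz": 0},
    {"dx": 1,"dy": -0.1,"dz": 0,"wx": 0,"wy": 0,"wz": 0},
    {"dx": 1,"dy": -0.1,"dz": 0,"wx": 0,"wy": 0,"wz": 0},
    {"dx": 1,"dy": -0.1,"dz": 0,"wx": 0,"wy": 0,"wz": 0},
    {"dx": 1,"dy": -0.1,"dz": 0,"wx": 0,"wy": 0,"wz": 0},
    {"dx": 1,"dy": -0.1,"dz": 0,"wx": 0,"wy": 0,"wz": 0},
    {"dx": 1,"dy": -0.1,"dz": 0,"wx": 0,"wy": 0,"wz": 0},
    {"dx": 0.94,"dy": -0.06,"dz": 0,"wx": 0,"wy": 0,"wz": 0},
    {"dx": 0,"dy": 0,"dz": 0,"wx": 0,"wy": 0,"wz": 0},
  ],
)

```text
time_s: 11.02
position: [476.2, -13.6, 145.1]
orientation: [-0.0, 0.771, 0.637, 0.0]
ft_force: [0.0, 0.6, -0.2]
width: 17.1
grasp_force: 0.0
```

```bash
python3 -c "
from h import *
go(-24,63,57)
im,d=cams.get_image('side');im2,_=cams.get_image('top');f=lambda a:cv2.resize(a,(390,420),interpolation=cv2.INTER_CUBIC)
cv2.imwrite('pics/a3.png',np.hstack([f(im[170:310,190:320]),f(im2[165:265,255:348])]))"
```

```text
t 11.02 loc [-26.9  67.5] [476.2 -13.6 145.1] F [ 0.   0.6 -0.2] w 17.1 tool-y ang -0.191 joints [-0.3  -0.28 -0.42  1.43  0.    1.46]
shares [-0.18  0.12  3.53]
```

View pics/a3.png

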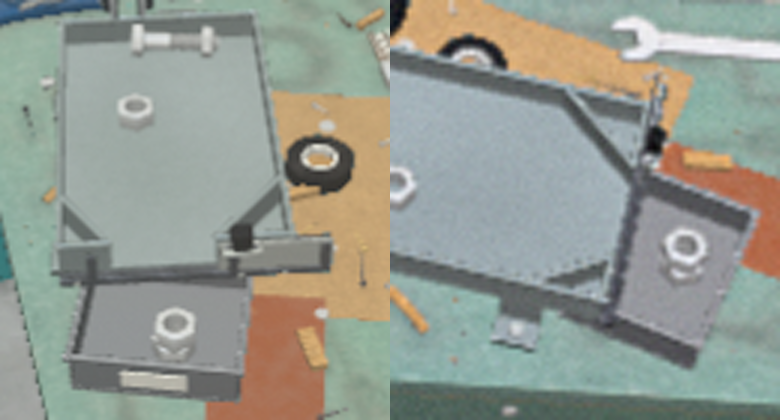

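Two nuts lie in the bin, one on the other (side crop (175,328)). The third is still on the deck at (135,111), and the bolt and shutter are as they should be. Next I sweep the third nut on the -x side.

Request:
jog_arm(
  motion=[
    {"dx": -0.1,"dy": 0.05,"dz": 0.7,"wx": 0,"wy": 0,"wz": 0},
    {"dx": -0.05,"dy": 0.05,"dz": 0.7,"wx": 0,"wy": 0,"wz": 0},
    {"dx": 0,"dy": 0,"dz": 0.7,"wx": 0,"wy": 0,"wz": 0},
    {"dx": 0,"dy": 0,"dz": 0.5,"wx": 0,"wy": 0,"wz": 0},
    {"dx": 0,"dy": 0,"dz": 0.3,"wx": 0,"wy": 0,"wz": 0},
    {"dx": 0,"dy": 0,"dz": 0.3,"wx": 0,"wy": 0,"wz": 0},
    {"dx": 0,"dy": 0,"dz": 0.25,"wx": 0,"wy": 0,"wz": 0},
    {"dx": 0,"dy": 0,"dz": 0,"wx": 0,"wy": 0,"wz": 0},
    {"dx": 0,"dy": 0,"dz": 0,"wx": 0,"wy": 0,"wz": 0},
  ],
)

```text
time_s: 11.87
position: [478.1, -21.3, 58.8]
orientation: [0.0, 0.772, 0.635, 0.0]
ft_force: [0.1, -0.1, -0.5]
width: 17.1
grasp_force: 0.0
```

```bash
python3 -c "
from h import *
go(-24,-60,57)"
```

```text
t 11.87 loc [-23.5  60.3] [478.1 -21.3  58.8] F [ 0.1 -0.1 -0.5] w 17.1 tool-y ang -0.194 joints [-0.32 -0.23 -0.54  1.26  0.    1.45]
shares [-4.81 -0.03  0.07]
```

Request:
jog_arm(
  motion=[
    {"dx": -0.3,"dy": -0.03,"dz": 0.05,"wx": 0,"wy": 0,"wz": 0},
    {"dx": -0.3,"dy": 0,"dz": 0,"wx": 0,"wy": 0,"wz": 0},
    {"dx": -0.35,"dy": 0,"dz": 0,"wx": 0,"wy": 0,"wz": 0},
    {"dx": -0.35,"dy": 0,"dz": 0,"wx": 0,"wy": 0,"wz": 0},
    {"dx": -0.35,"dy": 0,"dz": 0,"wx": 0,"wy": 0,"wz": 0},
    {"dx": -0.35,"dy": 0,"dz": 0,"wx": 0,"wy": 0,"wz": 0},
    {"dx": -0.35,"dy": 0,"dz": 0,"wx": 0,"wy": 0,"wz": 0},
    {"dx": -0.35,"dy": 0,"dz": 0,"wx": 0,"wy": 0,"wz": 0},
    {"dx": -0.35,"dy": 0,"dz": 0,"wx": 0,"wy": 0,"wz": 0},
    {"dx": -0.35,"dy": 0,"dz": 0,"wx": 0,"wy": 0,"wz": 0},
  ],
)

```text
time_s: 12.7
position: [460.7, -105.4, 57.3]
orientation: [-0.0, 0.772, 0.635, 0.0]
ft_force: [0.3, 1.0, 2.2]
width: 17.0
grasp_force: 0.9
```

Request:
jog_arm(
  motion=[
    {"dx": -0.35,"dy": 0,"dz": 0,"wx": 0,"wy": 0,"wz": 0},
    {"dx": -0.35,"dy": 0,"dz": 0,"wx": 0,"wy": 0,"wz": 0},
    {"dx": -0.35,"dy": 0,"dz": 0,"wx": 0,"wy": 0,"wz": 0},
    {"dx": -0.35,"dy": 0,"dz": 0,"wx": 0,"wy": 0,"wz": 0},
    {"dx": -0.35,"dy": 0,"dz": 0,"wx": 0,"wy": 0,"wz": 0},
  ],
)

```text
time_s: 13.12
position: [452.3, -148.3, 57.3]
orientation: [-0.0, 0.772, 0.635, 0.0]
ft_force: [1.0, 1.5, 0.9]
width: 17.4
grasp_force: 0.8
```

```bash
python3 -c "
from h import *
nuts();go(-22,-165,57)"
```

```text
side [(87, -25, -96)]
top [(36, -27, -99)]
t 13.22 loc [-24.2 -69.9] [ 452.2 -148.8   57.2] F [0.2 0.3 0.4] w 17.4 tool-y ang -0.195 joints [-0.59 -0.24 -0.55  1.26 -0.    1.17]
shares [-3.81  0.09  0.01]
```

Request:
jog_arm(
  motion=[
    {"dx": -0.35,"dy": 0.05,"dz": 0,"wx": 0,"wy": 0,"wz": 0},
    {"dx": -0.35,"dy": 0.05,"dz": 0,"wx": 0,"wy": 0,"wz": 0},
    {"dx": -0.35,"dy": 0.05,"dz": 0,"wx": 0,"wy": 0,"wz": 0},
    {"dx": -0.35,"dy": 0.05,"dz": 0,"wx": 0,"wy": 0,"wz": 0},
    {"dx": -0.35,"dy": 0,"dz": 0,"wx": 0,"wy": 0,"wz": 0},
    {"dx": -0.3,"dy": 0,"dz": 0,"wx": 0,"wy": 0,"wz": 0},
    {"dx": -0.2,"dy": 0,"dz": 0,"wx": 0,"wy": 0,"wz": 0},
    {"dx": -0.2,"dy": 0,"dz": 0,"wx": 0,"wy": 0,"wz": 0},
    {"dx": -0.2,"dy": 0,"dz": 0,"wx": 0,"wy": 0,"wz": 0},
    {"dx": -0.2,"dy": 0,"dz": 0,"wx": 0,"wy": 0,"wz": 0},
  ],
)

```text
time_s: 14.05
position: [443.6, -218.8, 57.3]
orientation: [0.0, 0.772, 0.635, 0.0]
ft_force: [0.4, 0.5, -0.2]
width: 17.2
grasp_force: 0.0
```

Request:
jog_arm(
  motion=[
    {"dx": -0.2,"dy": 0,"dz": 0,"wx": 0,"wy": 0,"wz": 0},
    {"dx": -0.2,"dy": 0,"dz": 0,"wx": 0,"wy": 0,"wz": 0},
    {"dx": -0.2,"dy": 0,"dz": 0,"wx": 0,"wy": 0,"wz": 0},
    {"dx": -0.2,"dy": 0,"dz": 0,"wx": 0,"wy": 0,"wz": 0},
    {"dx": 0,"dy": 0,"dz": 0,"wx": 0,"wy": 0,"wz": 0},
    {"dx": 0,"dy": 0,"dz": -0.5,"wx": 0,"wy": 0,"wz": 0},
    {"dx": 0,"dy": 0,"dz": -1,"wx": 0,"wy": 0,"wz": 0},
    {"dx": 0,"dy": 0,"dz": -1,"wx": 0,"wy": 0,"wz": 0},
    {"dx": 0,"dy": 0,"dz": -1,"wx": 0,"wy": 0,"wz": 0},
    {"dx": 1,"dy": 0,"dz": -1,"wx": 0,"wy": 0,"wz": 0},
  ],
)

```text
time_s: 14.88
position: [444.3, -215.5, 171.9]
orientation: [0.001, 0.773, 0.634, -0.0]
ft_force: [1.4, -0.3, -0.2]
width: 16.9
grasp_force: 0.0
```

Request:
jog_arm(
  motion=[
    {"dx": 1,"dy": 0.5,"dz": 0,"wx": 0,"wy": 0,"wz": 0},
    {"dx": 1,"dy": 0.5,"dz": 0,"wx": 0,"wy": 0,"wz": 0},
    {"dx": 1,"dy": 0.5,"dz": 0,"wx": 0,"wy": 0,"wz": 0},
    {"dx": 1,"dy": 0.5,"dz": 0,"wx": 0,"wy": 0,"wz": 0},
    {"dx": 1,"dy": 0.5,"dz": 0,"wx": 0,"wy": 0,"wz": 0},
    {"dx": 0,"dy": 0,"dz": 0,"wx": 0,"wy": 0,"wz": 0},
  ],
  gripper=0.5,
)

```text
time_s: 15.38
position: [531.9, -99.2, 170.8]
orientation: [0.0, 0.771, 0.637, 0.001]
ft_force: [-0.3, -0.2, 0.2]
width: 42.5
grasp_force: 0.0
```

```bash
python3 -c "
from h import *
go(60,-156,82)
im,d=cams.get_image('side');im2,d2=cams.get_image('top');f=lambda a:cv2.resize(a,(390,420),interpolation=cv2.INTER_CUBIC)
for n,D in(('side',d),('top',d2)):
    X=cloud(n,D);L=(X[...,:2]-TT)@TR;m=(X[...,2]>20)&(X[...,2]<90)&(L[...,1]<-170)&(L[...,1]>-222)&(abs(L[...,0]+18)<50);q=np.c_[L[m],X[m][:,2]];print(n,m.sum(),q[np.argsort(-q[:,2])][::8].round().astype(int).tolist()[:25])
cv2.imwrite('pics/a4.png',np.hstack([f(im[170:310,190:320]),f(im2[165:265,255:348])]))"
```

```text
t 15.38 loc [44.4 -5.7] [531.9 -99.2 170.8] F [-0.3 -0.2  0.2] w 42.5 tool-y ang -0.19 joints [-0.43 -0.08 -0.2   1.45  0.    1.33]
shares [-6.02  0.59  3.54]
side 246 [[-15, -190, 45], [5, -201, 43], [-5, -182, 42], [5, -203, 41], [8, -200, 41], [-11, -204, 41], [4, -190, 40], [-9, -207, 40], [-15, -203, 40], [-12, -182, 39], [10, -201, 39], [-30, -171, 38], [7, -203, 38], [-40, -172, 37], [-3, -183, 36], [-30, -172, 36], [2, -207, 36], [-33, -179, 35], [7, -205, 33], [-40, -174, 32], [-3, -185, 31], [-66, -220, 30], [10, -202, 30], [-33, -177, 29], [-31, -180, 28]]
top 127 [[-12, -203, 49], [-41, -171, 44], [2, -182, 42], [-19, -186, 40], [-21, -193, 40], [-16, -193, 38], [-13, -202, 37], [-19, -203, 36], [-45, -176, 34], [-10, -189, 34], [-48, -173, 32], [-10, -209, 30], [-36, -181, 28], [-47, -177, 26], [-42, -180, 25], [-46, -171, 22]]
```

View pics/a4.png

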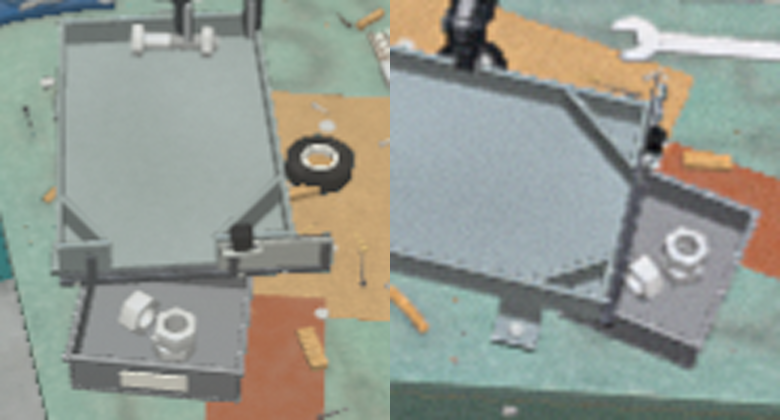

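All three nuts are in the bin (side crop (176,330) stacked, (138,312) tilted), the tray is empty and the bolt hasn't moved. Next I close the shutter.

Request:
jog_arm(
  motion=[
    {"dx": -1,"dy": 0.3,"dz": 0,"wx": 0,"wy": 0,"wz": 0.002},
    {"dx": -1,"dy": 0,"dz": 0,"wx": 0,"wy": 0,"wz": 0},
    {"dx": -1,"dy": 0,"dz": 0,"wx": 0,"wy": 0,"wz": 0},
    {"dx": -1,"dy": 0,"dz": 0.2,"wx": 0,"wy": 0,"wz": 0},
    {"dx": -1,"dy": 0,"dz": 0.2,"wx": 0,"wy": 0,"wz": 0},
    {"dx": -0.8,"dy": 0,"dz": 0.2,"wx": 0,"wy": 0,"wz": 0},
    {"dx": -0.2,"dy": 0,"dz": 0.2,"wx": 0,"wy": 0,"wz": 0},
    {"dx": 0,"dy": 0,"dz": 0,"wx": 0,"wy": 0,"wz": 0},
    {"dx": 0,"dy": 0,"dz": 0,"wx": 0,"wy": 0,"wz": 0},
  ],
)

```text
time_s: 16.23
position: [507.4, -251.3, 149.9]
orientation: [-0.0, 0.774, 0.633, 0.0]
ft_force: [-0.3, 0.0, -0.5]
width: 42.6
grasp_force: 0.0
```

```bash
python3 -c "
from h import *
go(52,-156,82)"
```

```text
t 16.23 loc [  49.8 -159.7] [ 507.4 -251.3  149.9] F [-0.3  0.  -0.5] w 42.6 tool-y ang -0.199 joints [-0.69  0.   -0.16  1.41  0.    1.08]
shares [0.15 0.09 2.72]
```

Request:
jog_arm(
  motion=[
    {"dx": 0.15,"dy": 0.09,"dz": 0.6,"wx": 0,"wy": 0,"wz": -0.002},
    {"dx": 0,"dy": 0,"dz": 0.6,"wx": 0,"wy": 0,"wz": 0},
    {"dx": 0,"dy": 0,"dz": 0.6,"wx": 0,"wy": 0,"wz": 0},
    {"dx": 0,"dy": 0,"dz": 0.5,"wx": 0,"wy": 0,"wz": 0},
    {"dx": 0,"dy": 0,"dz": 0.3,"wx": 0,"wy": 0,"wz": 0},
    {"dx": 0,"dy": 0,"dz": 0.1,"wx": 0,"wy": 0,"wz": 0},
    {"dx": 0,"dy": 0,"dz": 0,"wx": 0,"wy": 0,"wz": 0},
    {"dx": 0,"dy": 0,"dz": 0,"wx": 0,"wy": 0,"wz": 0},
  ],
)

```text
time_s: 16.9
position: [511.3, -248.2, 83.1]
orientation: [0.0, 0.772, 0.635, 0.0]
ft_force: [-0.4, 0.2, 0.3]
width: 42.6
grasp_force: 0.0
```

```bash
python3 -c "
from h import *
go(-51,-156,82)"
```

```text
t 16.9 loc [  53.  -155.9] [ 511.3 -248.2   83.1] F [-0.4  0.2  0.3] w 42.6 tool-y ang -0.194 joints [-0.68  0.03 -0.25  1.29  0.    1.08]
shares [ 0.   -4.16  0.04]
```

Request:
jog_arm(
  motion=[
    {"dx": 0,"dy": -0.4,"dz": 0.03,"wx": 0,"wy": 0,"wz": 0},
    {"dx": 0,"dy": -0.4,"dz": 0,"wx": 0,"wy": 0,"wz": 0},
    {"dx": 0,"dy": -0.4,"dz": 0,"wx": 0,"wy": 0,"wz": 0},
    {"dx": 0,"dy": -0.4,"dz": 0,"wx": 0,"wy": 0,"wz": 0},
    {"dx": 0,"dy": -0.4,"dz": 0,"wx": 0,"wy": 0,"wz": 0},
    {"dx": 0,"dy": -0.4,"dz": 0,"wx": 0,"wy": 0,"wz": 0},
    {"dx": 0,"dy": -0.4,"dz": 0,"wx": 0,"wy": 0,"wz": 0},
    {"dx": 0,"dy": -0.4,"dz": 0,"wx": 0,"wy": 0,"wz": 0},
    {"dx": 0,"dy": -0.4,"dz": 0,"wx": 0,"wy": 0,"wz": 0},
    {"dx": 0,"dy": -0.4,"dz": 0,"wx": 0,"wy": 0,"wz": 0},
  ],
)

```text
time_s: 17.73
position: [413.3, -229.0, 82.6]
orientation: [0.001, 0.772, 0.635, 0.001]
ft_force: [3.4, 0.6, -1.6]
width: 42.6
grasp_force: 1.5
```

Request:
jog_arm(
  motion=[
    {"dx": 0,"dy": -0.1,"dz": 0,"wx": 0,"wy": 0,"wz": 0},
    {"dx": 0,"dy": -0.1,"dz": 0,"wx": 0,"wy": 0,"wz": 0},
    {"dx": 0,"dy": 0,"dz": 0,"wx": 0,"wy": 0,"wz": 0},
    {"dx": 0,"dy": 0,"dz": 0,"wx": 0,"wy": 0,"wz": 0},
  ],
)

```text
time_s: 18.07
position: [409.3, -228.4, 82.6]
orientation: [0.001, 0.772, 0.635, 0.001]
ft_force: [4.3, 0.8, 0.7]
width: 42.5
grasp_force: 2.3
```

```bash
python3 -c "
from h import *
go(-53,-156,82)"
```

```text
t 18.07 loc [ -50.9 -156.2] [ 409.3 -228.4   82.6] F [4.3 0.8 0.7] w 42.5 tool-y ang -0.194 joints [-0.79 -0.29 -0.54  1.31  0.    0.97]
shares [ 0.01 -0.08  0.02]
```

Request:
jog_arm(
  motion=[
    {"dx": 0,"dy": -0.1,"dz": 0,"wx": 0,"wy": 0,"wz": 0},
    {"dx": 0,"dy": -0.1,"dz": 0,"wx": 0,"wy": 0,"wz": 0},
    {"dx": 0,"dy": 0,"dz": 0,"wx": 0,"wy": 0,"wz": 0},
    {"dx": 0,"dy": 0,"dz": 0,"wx": 0,"wy": 0,"wz": 0},
  ],
)

```text
time_s: 18.4
position: [408.6, -228.2, 82.8]
orientation: [0.005, 0.772, 0.636, 0.004]
ft_force: [33.6, -2.6, -16.1]
width: 42.7
grasp_force: 16.2
```

```bash
python3 -c "
from h import *
go(-53,-156,82)"
```

```text
t 18.4 loc [ -51.6 -156.2] [ 408.6 -228.2   82.8] F [ 33.6  -2.6 -16.1] w 42.7 tool-y ang -0.193 joints [-0.8  -0.3  -0.55  1.31  0.01  0.97]
shares [ 0.01 -0.06  0.03]
```

At the end stop: the force rose to 34 N. I back off and lift clear.

Request:
jog_arm(
  motion=[
    {"dx": 0,"dy": 0.25,"dz": 0,"wx": 0,"wy": 0,"wz": 0},
    {"dx": 0,"dy": 0.15,"dz": 0,"wx": 0,"wy": 0,"wz": 0},
    {"dx": 0,"dy": 0,"dz": -0.6,"wx": 0,"wy": 0,"wz": 0},
    {"dx": 0,"dy": 0,"dz": -1,"wx": 0,"wy": 0,"wz": 0},
    {"dx": 0,"dy": 0,"dz": -1,"wx": 0,"wy": 0,"wz": 0},
    {"dx": 0,"dy": 0,"dz": -1,"wx": 0,"wy": 0,"wz": 0},
    {"dx": 1,"dy": 0,"dz": -1,"wx": 0,"wy": 0,"wz": 0},
    {"dx": 1,"dy": 0,"dz": 0,"wx": 0,"wy": 0,"wz": 0},
    {"dx": 1,"dy": 0,"dz": 0,"wx": 0,"wy": 0,"wz": 0},
    {"dx": 1,"dy": 0,"dz": 0,"wx": 0,"wy": 0,"wz": 0},
  ],
)

```text
time_s: 19.23
position: [432.4, -130.2, 197.5]
orientation: [0.001, 0.773, 0.635, -0.0]
ft_force: [0.7, -0.4, 0.1]
width: 42.6
grasp_force: 0.0
```

Request:
jog_arm(
  motion=[
    {"dx": 1,"dy": 0,"dz": 0,"wx": 0,"wy": 0,"wz": 0},
    {"dx": 1,"dy": 0,"dz": 0,"wx": 0,"wy": 0,"wz": 0},
    {"dx": 0,"dy": 0,"dz": 0,"wx": 0,"wy": 0,"wz": 0},
    {"dx": 0,"dy": 0,"dz": 0,"wx": 0,"wy": 0,"wz": 0},
  ],
)

```text
time_s: 19.57
position: [441.9, -80.9, 196.9]
orientation: [0.0, 0.771, 0.636, -0.0]
ft_force: [1.0, -1.3, 0.4]
width: 42.6
grasp_force: 0.0
```

```bash
python3 -c "
from h import *
go(-53,-156,82)
im,d=cams.get_image('side');im2,d2=cams.get_image('top');f=lambda a:cv2.resize(a,(390,420),interpolation=cv2.INTER_CUBIC)
for n,D in(('side',d),('top',d2)):
    X=cloud(n,D);L=(X[...,:2]-TT)@TR;z=X[...,2];m=(z>94)&(z<104)&(abs(L[...,1]+156)<25)&(abs(L[...,0])<80);print(n,L[m].mean(0),m.sum())
cv2.imwrite('pics/a5.png',np.hstack([f(im[170:310,190:320]),f(im2[165:265,255:348])]))"
```

```text
t 19.57 loc [-47.5  -5.2] [441.9 -80.9 196.9] F [ 1.  -1.3  0.4] w 42.6 tool-y ang -0.192 joints [-0.47 -0.37 -0.4   1.54 -0.    1.29]
shares [-6.03 -0.24  4.6 ]
side [ -36.25998946 -156.57787933] 39
top [ -41.07038039 -152.89292157] 15
```

View pics/a5.png

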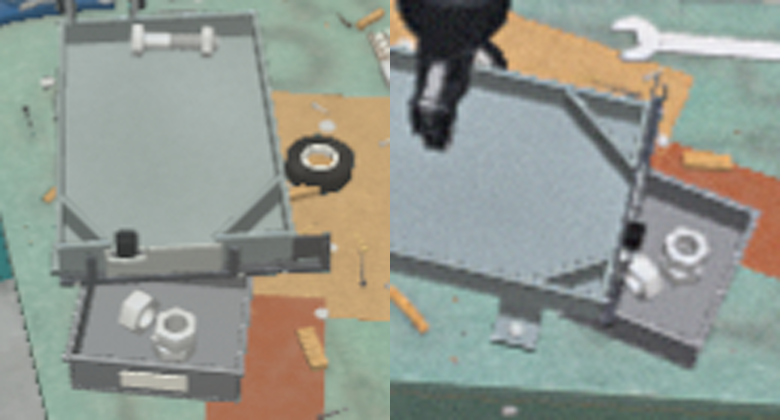

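The shutter is closed (lug at (125,243), tray x ≈ -38), all the nuts are in the bin and the arm is clear, so I hand in.

```bash
python3 -c "
from rig import manip
print(manip.hand_in())"
```

```text
the job is handed in; nothing more can be done
None
```

Job handed in at about 20 s of the 58 s: the camera showed all three nuts in the bin, the shutter closed against its end stop, the bolt and bin where they were, and the arm clear; the hand-in call returned no verdict.

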